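# Find the sample tin that rattles and hold it out

### The arm

A 6-joint arm with a two-finger parallel gripper is mounted at the origin on the work surface. World frame = base frame: x ahead of the robot, y to its left, z up, the work surface at z = 0. Lengths are in mm, angles in rad, forces in N, time in s.
With the tool pointing down it reaches from about 250 to 775 mm from the base axis. Payload 4 kg.
Tool frame: the origin (TCP) lies midway between the tips of the shut fingers; the grasp point (between the pads) lies 19 mm behind it (arm.pinch_z is the distance from the TCP to the grasp point, in mm); x points along the fingers, y is the direction in which the jaws open and shut, and the axes are right-handed (so a half turn about x gives the same grasp; the last joint's range is limited). The gripper opens to 94 mm and grips with 3 to 60 N. Pads are 16 mm wide; open, the fingers measure 119 mm over their backs; the gripper's body (75 mm by 177 mm) begins 78 mm behind the grasp point.
Start: joints at [-1.31, 0.087, 1.371, -0, 1.684, -0.103], TCP at [195.705, -514.026, 174.106] pointing down, gripper open.
Joint ranges: [-3.1, 3.1], [-0.76, 2.03], [0.27, 2.55], [-1.08, 4.22], [0.17, 2.65], [-2.57, 2.57]. Speed limits (rad/s): [2.79, 2.79, 3.14, 3.14, 3.14, 3.14].

### API

Orientations are given as a rotation vector (axis times angle).
In Python, from workcell import arm gives the robot as it stands.
- The arm moves only by the shell command python3 -m crank 'ROWS'. ROWS is text: rows parted by semicolons, each of 7 numbers parted by spaces: the turn, a rotation vector about the tool's x, y, z in degrees, then the shift along the tool's x, y, z in mm, then the finger opening in mm, from 0 to 94. In form: ax ay az dx dy dz jaw; .... A call has 1 to 20 rows; each row is the pose to reach, as a shift and turn from the pose measured when the call began, along the tool's axes at that moment; what a row does not reach only later rows make up. A row lasts 1/12 s, in which the tool goes at most 41.7 mm and 7.16 degrees, less where a joint would pass 70% of its speed; a pose out of reach is approached as far as the arm can. A call with a gripper value outside its range is refused whole. The fingers move at their own pace and stop on an object; the grip force is fixed at half the most. Time passes only in rows, so rows that repeat a pose let the fingers close. It gives the time, the measured TCP pose, the force and the opening at its end, in the units of the state.
- arm.sense(): the state, without advancing time (a new reading comes with each control period).
- arm.read_camera(name): name is "scene" or "top" or "wrist"; returns a dict with "frame" (420x560x3 uint8, red, green, blue), "depth" (420x560 float32, mm along the optical axis (not along the pixel's ray), 0 where there is no reading), "fx", "fy", "cx", "cy" (pixels), "camera_from_world" (4x4, takes a point from world to camera coordinates); the wrist camera has in their place "T_tool_cam" (4x4, takes a point from camera to tool coordinates, whose origin is the TCP and whose axes are the tool frame's). Camera axes: x right, y down, z forward; pixel columns grow to the right and rows downward; lengths in mm; the calibration is good to about 2 mm. A picture is of the moment at which its call begins: read the wrist's pose just before it.
- arm.close_job(): hands the job in, once; it reports no verdict.
The state is a dict: "clock": time; "q": joint angles; "qd": joint speeds; "tau": joint torques, N m; "eef_pos": TCP position; "tcp_rot": TCP orientation; "wrist_force": force on the tool from outside, world axes, zero at the start; "ft_torque": the same for the moment, N m; "grip_width": finger opening in mm.
Only numpy, scipy, OpenCV 4.12 (cv2) and the standard library are available. Lean on these libraries where they do the work, as an engineer would, in place of code of your own. Each camera call takes 0.05 s, during which the arm holds its last target. There are 200 camera calls.

### The job

In one of the three closed sample tins in the tray the specimen has come loose from its padding. Going along the tray from the robot's left to its right, lift each tin clear of the tray in turn, shake it by rocking it briskly end to end (about 25 degrees one way, then as far the other way) and stand it back where it was. Then take the one tin that rattles (if it is the last, it may stay in the hand) and finish holding it out still and level over the open notebook on the far side of the bench, some 15 cm above it, without letting go; leave the sieves, the mortar and the glass cylinder alone.

Things in the scene. Friction and masses are not known exactly. Their poses are not given: they have to be found in the camera images.
- tray: Shallow plywood tray fixed on the bench, 200 mm (its x) by 440 mm (its y), rim 13 mm high, floor 3 mm thick. Origin: centre of its underside, on the bench. The three tins stand in it in a row along its y, their long sides along its x; it may be turned by up to 0.2 rad.
- tin_left: The left tin in the tray as the robot sees it (left = +y). Closed, latched steel tin, 160 mm long (its x), 60 mm wide (its y), 52 mm high, blank label on the lid; the lid stays shut. Origin: centre of its underside, on the tray's floor; z up. Grip it across its width at mid length; at least 50 mm is free to the next tin. 0.22 to 0.41 kg; the weight does not tell which one rattles.
- tin_middle: The middle tin: same look, size, origin and axes as the left one. In two of the three tins the specimen is bedded firmly and nothing moves; in the third (a different one each time) a round stone, 40 mm across and about 170 g, is loose.
- tin_right: The right tin: same look, size, origin and axes as the left one. When the tin with the loose stone is rocked end to end, the stone rolls up to 56 mm either way of the middle and knocks on the end: the tin's balance shifts to the low end, by up to 0.09 N m about its width axis, and stays there if the tin is brought back to nearly level.
- notebook: Open ring-bound notebook lying on the far side of the bench, 105 mm (its x) by 148 mm (its y), 7 mm thick, fixed. Origin: centre of its underside, on the bench.
- sieves: Bystander: stack of three small steel test sieves with a lid, 104 mm across, 124 mm high, on the left. Origin: centre of its underside.
- mortar: Bystander: white porcelain mortar with its pestle in it, 112 mm across, 66 mm high, the pestle up to 107 mm, on the right. Origin: centre of its underside.
- cylinder: Bystander: glass measuring cylinder, 36 mm across, 243 mm high on a 72 mm foot, far right. Origin: centre of its underside.
Things that resemble listed ones, but are neither listed nor needed, are in the scene too. Of the things that look like the notebook, the middle-sized one is meant.

How it is judged:
By the outcome, as a careful person would: the job done as asked, in the order asked, and still so for the second after the job is handed in, while the arm keeps its last pose, push and grip.
It also fails if it takes over 72 s, if anything falls off the work surface, if the arm or the gripper's body presses on something with over 40 N, if the wrist force passes 120 N, or if a joint passes its speed limit or range.

## Working session

There is one attempt and no reset: what is moved stays moved. The work goes in short steps, Python scripts to look and compute and a shell command to move; the robot and the scene stay as the last step left them, time stands still between calls to the robot, and variables do not carry over. Pictures are saved under pics/ and viewed, about 8 in all and at most 12, crops included, and the job is handed in when it is done.

```bash
mkdir -p pics; ls
python3 - <<'E'
from workcell import arm
import cv2,numpy as np,pickle
s=arm.sense();print(s, arm.pinch_z)
for n in("top","scene"):
    c=arm.read_camera(n);pickle.dump(c,open(f"{n}.pkl","wb"))
    cv2.imwrite(f"pics/{n}.png",cv2.cvtColor(c["frame"],cv2.COLOR_RGB2BGR));print(n,c["fx"],c["cx"],c["cy"],c["camera_from_world"])
E
```

```text
pics
{'clock': 0.0, 'q': array([-1.31011402e+00,  8.79408581e-02,  1.37223725e+00, -3.13979339e-07,
        1.68361219e+00, -1.03100875e-01]), 'qd': array([-0.0013878 ,  0.00011808,  0.00016525,  0.00164723, -0.00019507,
       -0.00052344]), 'tau': array([-6.25073335e-04, -3.40176666e+01, -3.02428901e+01,  7.18751061e-02,
        3.28796741e-02, -1.39007248e-04]), 'eef_pos': array([ 195.53131591, -513.406344  ,  172.92062535]), 'tcp_rot': array([ 2.02372982,  0.37450029, -2.02408641]), 'wrist_force': array([ 0.09323687,  0.39718033, -0.5786917 ]), 'ft_torque': array([ 0.00148503,  0.00283315, -0.01328768]), 'grip_width': 94.0561410486825} 18.8
top 393.1312741491354 284.07321254210063 206.36802201689903 [[ 1.10185541e-02 -9.99914782e-01  7.00143413e-03  1.00628418e+01]
 [-9.88236850e-01 -1.19574194e-02 -1.52462939e-01  5.74252826e+02]
 [ 1.52533665e-01 -5.23915407e-03 -9.88284388e-01  1.00486968e+03]
 [ 0.00000000e+00  0.00000000e+00  0.00000000e+00  1.00000000e+00]]
scene 418.109910381343 273.9382485934575 213.72885610899567 [[ 8.85101304e-02  9.96036935e-01  8.73957957e-03 -7.75563941e+01]
 [ 5.29312548e-01 -3.95996451e-02 -8.47502268e-01 -2.86018189e+02]
 [-8.43797478e-01  7.96385054e-02 -5.30719818e-01  1.78376783e+03]
 [ 0.00000000e+00  0.00000000e+00  0.00000000e+00  1.00000000e+00]]
```

View pics/top.png

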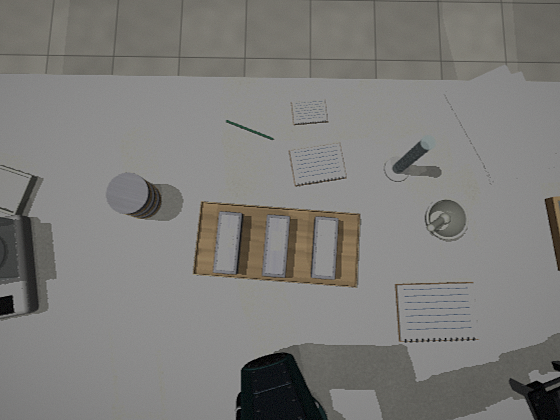

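View pics/scene.png

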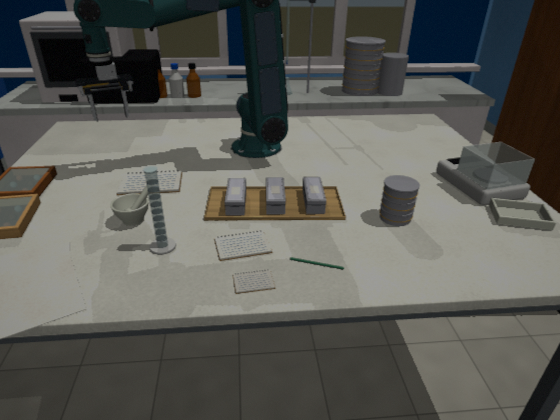

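The top view shows three notebook look-alikes: small at (310,111), middle-sized at (318,164) and large at (437,311). The middle one on the far side fits. The tins are at (228,242), (276,245) and (325,247). The scene view agrees. Next I'll measure sizes and confirm in a crop.

```bash
cat > h.py <<'E'
import numpy as np,cv2,pickle
from scipy.spatial.transform import Rotation as R
def cast(c,uv,z,Twc=None):
    T=np.linalg.inv(c["camera_from_world"]) if Twc is None else Twc
    uv=np.atleast_2d(uv).astype(float)
    d=np.c_[(uv[:,0]-c["cx"])/c["fx"],(uv[:,1]-c["cy"])/c["fy"],np.ones(len(uv))]@T[:3,:3].T
    o=T[:3,3]; return o+d*((z-o[2])/d[:,2])[:,None]
def rect(p):
    (cx,cy),(w,h),a=cv2.minAreaRect(p[:,:2].astype(np.float32))
    b=cv2.boxPoints(((cx,cy),(w,h),a)); e=[b[1]-b[0],b[2]-b[1]]; l=max(e,key=np.linalg.norm)
    return np.round([cx,cy,max(w,h),min(w,h)],1), round(float(np.arctan2(l[1],l[0])),3)
E
python3 - <<'E'
from h import *
c=pickle.load(open("top.pkl","rb"));f=c["frame"];D=c["depth"]
hsv=cv2.cvtColor(f,cv2.COLOR_RGB2HSV)
# tray
m=cv2.inRange(hsv,(8,60,40),(25,255,255)); m[:, :180]=0;m[:,380:]=0;m[:190]=0;m[300:]=0
ys,xs=np.nonzero(m); print("tray",rect(cast(c,np.c_[xs,ys],13)))
# lids by height
T=np.linalg.inv(c["camera_from_world"]);v,u=np.mgrid[:420,:560]
P=np.stack([(u-c["cx"])/c["fx"]*D,(v-c["cy"])/c["fy"]*D,D],-1)@T[:3,:3].T+T[:3,3]
Z=P[...,2]
roi=np.zeros(Z.shape,bool);roi[195:295,190:365]=1
mm=((abs(Z-55)<9)&roi).astype(np.uint8)
n,l,st,_=cv2.connectedComponentsWithStats(mm)
for i in range(1,n):
    if st[i,4]>200:
        ys,xs=np.nonzero(l==i);print("tin",st[i],rect(cast(c,np.c_[xs,ys],55)),np.median(Z[l==i]))
# notebooks: corner guess via colour crop
for nm,(a,b,x0,x1) in dict(small=(95,130,285,335),mid=(138,192,282,355),large=(275,348,390,482)).items():
    g=cv2.cvtColor(f[a:b,x0:x1],cv2.COLOR_RGB2GRAY)
    k=cv2.adaptiveThreshold(g,255,0,cv2.THRESH_BINARY_INV,15,6)
    k=cv2.morphologyEx(k,cv2.MORPH_CLOSE,np.ones((9,9)))
    n,l,st,_=cv2.connectedComponentsWithStats(k);i=1+st[1:,4].argmax();ys,xs=np.nonzero(l==i)
    print(nm,rect(cast(c,np.c_[xs+x0,ys+a],7)))
for nm,(u0,v0) in dict(sv=(130,193),mo=(446,218),cyl=(397,170)).items(): print(nm,cast(c,(u0,v0),0).round())
cv2.imwrite("pics/crop.png",cv2.resize(cv2.cvtColor(f[85:345,180:490],cv2.COLOR_RGB2BGR),None,fx=2.3,fy=2.3,interpolation=2))
E
```

```text
tray (array([477.4,  34. , 438.4, 199.3]), 1.504)
tin [ 213  211   30   64 1451] (array([476.6, 162.2, 160.3,  61.7]), -0.065) 55.32375839413203
tin [ 262  215   28   63 1443] (array([469.1,  36.7, 161.3,  60.6]), -0.067) 55.322497356827625
tin [ 312  216   27   64 1460] (array([466.2, -90.8, 160.4,  61.2]), -0.067) 55.29471918355762
small (array([855.1, -53.5, 110.1,  81.7]), -1.349)
mid (array([706.7, -75.4, 153.9, 117.8]), -1.385)
large (array([ 295.8, -385.6,  246.6,  165. ]), -1.533)
sv [[613. 446.   0.]]
mo [[ 554. -433.    0.]]
cyl [[ 689. -302.    0.]]
```

View pics/crop.png

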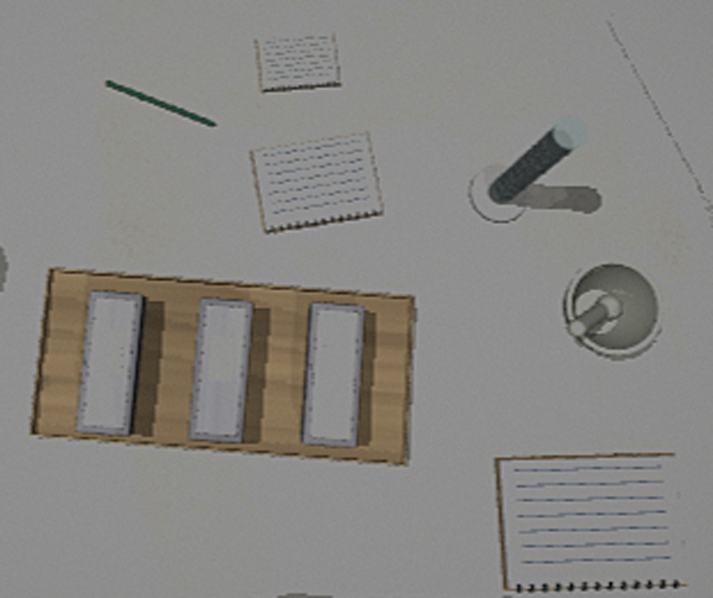

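The crop confirms it: the middle-sized notebook is at about (318,164) in the top view, measures about 105×148 mm, and is neither the smallest nor the largest. Next I'll compute the move above the left tin.

```bash
cat >> h.py <<'E'
def rel(s,p,yaw):
    """row values from measured pose to TCP p with tool down, tool y along yaw (either sense, nearest)"""
    R0=R.from_rotvec(s["tcp_rot"]); best=None
    for sg in(1,-1):
        y=sg*np.array([-np.sin(yaw),np.cos(yaw),0]);x=np.array([0,0,-1.]);
        r=R0.inv()*R.from_matrix(np.c_[x,y,np.cross(x,y)])
        if best is None or r.magnitude()<best.magnitude(): best=r
    return np.r_[np.degrees(best.as_rotvec()),R0.inv().apply(np.array(p)-s["eef_pos"])].round(1)
E
python3 - <<'E'
from h import *
from workcell import arm
c=pickle.load(open("top.pkl","rb"))
print(cast(c,(317.8,164.1),7), cast(c,[(180+a/2.3,85+b/2.3) for a,b in((252,150),(368,133),(382,213),(265,231))],7).round())
s=arm.sense();print(R.from_rotvec(s["tcp_rot"]).as_matrix().round(2))
for p in((477,162,110),):print(rel(s,p,-.066))
E
```

```text
[[701.19338802 -76.99332969   7.        ]] [[ 741.    3.    7.]
 [ 764. -140.    7.]
 [ 663. -156.    7.]
 [ 639.  -14.    7.]]
[[-0.    0.36 -0.93]
 [ 0.   -0.93 -0.36]
 [-1.   -0.   -0.  ]]
[ 2.460e+01  0.000e+00  1.000e-01  6.420e+01 -5.310e+02 -5.034e+02]
```

```bash
python3 -m crank '25 0 0 20 -531 -503 94;25 0 0 20 -531 -503 94;25 0 0 20 -531 -503 94;25 0 0 20 -531 -503 94;25 0 0 20 -531 -503 94;25 0 0 20 -531 -503 94;25 0 0 20 -531 -503 94;25 0 0 20 -531 -503 94;25 0 0 20 -531 -503 94;25 0 0 20 -531 -503 94;25 0 0 20 -531 -503 94;25 0 0 20 -531 -503 94;25 0 0 20 -531 -503 94;25 0 0 20 -531 -503 94;25 0 0 64 -531 -503 94;25 0 0 64 -531 -503 94;25 0 0 64 -531 -503 94;25 0 0 64 -531 -503 94;25 0 0 64 -531 -503 94;25 0 0 64 -531 -503 94'
cat > look.py <<'E'
from h import *
from workcell import arm
import sys
s=arm.sense();c=arm.read_camera("wrist");T=np.eye(4);T[:3,:3]=R.from_rotvec(s["tcp_rot"]).as_matrix();T[:3,3]=s["eef_pos"];T=T@c["T_tool_cam"]
D=c["depth"];v,u=np.mgrid[:420,:560];P=np.stack([(u-c["cx"])/c["fx"]*D,(v-c["cy"])/c["fy"]*D,D],-1)@T[:3,:3].T+T[:3,3]
m=((abs(P[...,2]-55)<8)&(D>0)).astype(np.uint8)
n,l,st,_=cv2.connectedComponentsWithStats(m)
for i in range(1,n):
    if st[i,4]>1500: print("lid",st[i],rect(P[l==i]),np.median(P[l==i][:,2]).round(1))
print(s["eef_pos"].round(1),s["clock"])
for a in sys.argv[1:]:
    q=list(map(float,a.split(",")));print(q,rel(s,q[:3],q[3]))
cv2.imwrite(f"pics/w{s['clock']:.1f}.png",cv2.cvtColor(c["frame"],cv2.COLOR_RGB2BGR))
E
python3 look.py 477,162,110,-.066 477,162,12,-.066; ls pics
```

```text
clock: 1.77
eef_pos: [475.6, 162.7, 108.4]
tcp_rot: [-2.181, 0.076, 2.191]
wrist_force: [-0.4, -0.5, -0.1]
grip_width: 94.2
lid [  393   110    92   189 12541] (array([470.1,  38.4, 159.5,  61.2]), -0.065) 55.6
lid [  242   113    79   188 13800] (array([476.4, 164.2, 159.3,  61.1]), -0.065) 55.7
lid [ 535  148   25  124 1561] (array([460.3, -59.6, 106.5,  15.1]), 0.059) 53.5
[475.6 162.7 108.4] 1.7667
[477.0, 162.0, 110.0, -0.066] [-0.2  0.3  0.  -1.6  0.6 -1.4]
[477.0, 162.0, 12.0, -0.066] [-0.2  0.3  0.  96.4  0.6 -1.8]
crop.png
scene.png
top.png
w1.8.png
```

```bash
python3 -m crank '0 0 0 30 -1 -1 94;0 0 0 60 -1 -1 94;0 0 0 80 -1 -1 94;0 0 0 92 -1 -1 94;0 0 0 96 -1 -1 94;0 0 0 96 -1 -1 94;0 0 0 96 -1 -1 40;0 0 0 96 -1 -1 40;0 0 0 96 -1 -1 40;0 0 0 96 -1 -1 40;0 0 0 96 -1 -1 40;0 0 0 96 -1 -1 40;0 0 0 96 -1 -1 40;0 0 0 96 -1 -1 40;0 0 0 96 -1 -1 40;0 0 0 96 -1 -1 40'; python3 -c "
from workcell import arm
s=arm.sense();print(s['ft_torque'],s['q'])"
```

```text
clock: 3.15
eef_pos: [477.5, 163.6, 14.2]
tcp_rot: [-2.183, 0.075, 2.185]
wrist_force: [0.3, 3.4, 4.4]
grip_width: 59.6
[ 0.74170553  0.01748806 -0.02598967] [0.21579374 0.07665872 1.70711987 0.0025286  1.35824804 1.85723359]
```

```bash
cat > t.py <<'E'
from h import *
from workcell import arm
s=arm.sense();r=R.from_rotvec(s["tcp_rot"]);M=r.as_matrix()
print("t%.2f pitch %.1f  torque(tool) %s force(world) %s pos %s w %.1f"%(s["clock"],np.degrees(np.arctan2(M[0,0],-M[2,0])),r.inv().apply(s["ft_torque"]).round(3),s["wrist_force"].round(1),s["eef_pos"].round(1),s["grip_width"]))
E
python3 -m crank '0 0 0 -10 0 0 40;0 0 0 -30 0 0 40;0 0 0 -60 0 0 40;0 0 0 -90 0 0 40;0 0 0 -110 0 0 40;0 0 0 -110 0 0 40;0 0 0 -110 0 0 40;0 0 0 -110 0 0 40;0 0 0 -110 0 0 40'; python3 t.py
python3 -m crank '0 25 0 0 0 0 40;0 25 0 0 0 0 40;0 25 0 0 0 0 40;0 25 0 0 0 0 40;0 25 0 0 0 0 40;0 25 0 0 0 0 40'; python3 t.py
```

```text
clock: 3.9
eef_pos: [475.7, 162.7, 121.2]
tcp_rot: [-2.178, 0.078, 2.192]
wrist_force: [-0.1, 0.4, -3.4]
grip_width: 59.3
t3.90 pitch -0.4  torque(tool) [ 0.001 -0.054 -0.067] force(world) [-0.1  0.4 -3.4] pos [475.7 162.7 121.2] w 59.3
clock: 4.4
eef_pos: [473.7, 162.5, 118.8]
tcp_rot: [-2.608, 0.093, 1.682]
wrist_force: [0.4, 0.4, -2.3]
grip_width: 59.7
t4.40 pitch 24.3  torque(tool) [ 0.012 -0.399 -0.037] force(world) [ 0.4  0.4 -2.3] pos [473.7 162.5 118.8] w 59.7
```

```bash
python3 -m crank '0 -49 0 0 0 0 40;0 -49 0 0 0 0 40;0 -49 0 0 0 0 40;0 -49 0 0 0 0 40;0 -49 0 0 0 0 40;0 -49 0 0 0 0 40;0 -49 0 0 0 0 40;0 -49 0 0 0 0 40;0 -49 0 0 0 0 40;0 -49 0 0 0 0 40'; python3 t.py
python3 -m crank '0 6 0 0 0 0 40;0 12 0 0 0 0 40;0 18 0 0 0 0 40;0 22 0 0 0 0 40;0 25 0 0 0 0 40;0 25 0 0 0 0 40;0 25 0 0 0 0 40;0 25 0 0 0 0 40;0 25 0 0 0 0 40;0 25 0 0 0 0 40'; python3 t.py
```

```text
clock: 5.23
eef_pos: [474.9, 162.2, 118.4]
tcp_rot: [-1.665, 0.06, 2.593]
wrist_force: [0.4, 0.7, -2.8]
grip_width: 59.6
t5.23 pitch -24.5  torque(tool) [ 0.008  0.458 -0.048] force(world) [ 0.4  0.7 -2.8] pos [474.9 162.2 118.4] w 59.6
clock: 6.07
eef_pos: [475.4, 162.1, 118.4]
tcp_rot: [-2.193, 0.08, 2.178]
wrist_force: [0.8, 0.3, -3.2]
grip_width: 59.5
t6.07 pitch 0.4  torque(tool) [ 0.043 -0.027 -0.048] force(world) [ 0.8  0.3 -3.2] pos [475.4 162.1 118.4] w 59.5
```

```bash
python3 -m crank '0 25 0 0 0 0 40;0 25 0 0 0 0 40;0 25 0 0 0 0 40;0 25 0 0 0 0 40;0 25 0 0 0 0 40;0 25 0 0 0 0 40;0 25 0 0 0 0 40'; python3 t.py
python3 -m crank '0 -6 0 0 0 0 40;0 -12 0 0 0 0 40;0 -18 0 0 0 0 40;0 -22 0 0 0 0 40;0 -25 0 0 0 0 40;0 -25 0 0 0 0 40;0 -25 0 0 0 0 40;0 -25 0 0 0 0 40;0 -25 0 0 0 0 40;0 -25 0 0 0 0 40'; python3 t.py
python3 -m crank '0 0 0 0 0 0 40';python3 t.py;python3 -m crank '0 0 0 0 0 0 40';python3 t.py;python3 look.py 475.6,162.5,120,-.066 477,163,18,-.066 477,163,14,-.066
```

```text
clock: 6.65
eef_pos: [476.5, 162.2, 119.2]
tcp_rot: [-2.622, 0.095, 1.659]
wrist_force: [0.4, 0.2, -2.7]
grip_width: 59.7
t6.65 pitch 25.3  torque(tool) [-0.021 -0.431 -0.02 ] force(world) [ 0.4  0.2 -2.7] pos [476.5 162.2 119.2] w 59.7
clock: 7.48
eef_pos: [476.1, 162.4, 119.5]
tcp_rot: [-2.193, 0.079, 2.178]
wrist_force: [0.2, 0.2, -2.4]
grip_width: 59.5
t7.48 pitch 0.4  torque(tool) [-0.051 -0.023 -0.043] force(world) [ 0.2  0.2 -2.4] pos [476.1 162.4 119.5] w 59.5
clock: 7.57
eef_pos: [475.6, 162.5, 119.8]
tcp_rot: [-2.194, 0.078, 2.177]
wrist_force: [-1.4, 0.4, -2.8]
grip_width: 59.6
t7.57 pitch 0.5  torque(tool) [-0.045 -0.063 -0.102] force(world) [-1.4  0.4 -2.8] pos [475.6 162.5 119.8] w 59.6
clock: 7.65
eef_pos: [475.2, 162.8, 120.2]
tcp_rot: [-2.196, 0.077, 2.176]
wrist_force: [-0.3, 0.2, -2.0]
grip_width: 59.3
t7.65 pitch 0.5  torque(tool) [-0.046 -0.007 -0.009] force(world) [-0.3  0.2 -2. ] pos [475.2 162.8 120.2] w 59.3
lid [ 523  105   37  183 3825] (array([467.8, -69.8, 159.8,  25.9]), -0.039) 54.6
lid [  386   111    89   183 12114] (array([469.9,  38.3, 160.1,  61.4]), -0.067) 55.6
[475.2 162.8 120.2] 7.65
[475.6, 162.5, 120.0, -0.066] [-0.2 -0.5 -0.   0.2  0.2 -0.4]
[477.0, 163.0, 18.0, -0.066] [ -0.2  -0.5  -0.  102.2  -0.4  -0.9]
[477.0, 163.0, 14.0, -0.066] [ -0.2  -0.5  -0.  106.2  -0.4  -0.9]
```

Left tin: no balance shift (−0.03 N·m after either tilt), so it's firm. Putting it back.

```bash
python3 -m crank '0 -0.5 0 30 0 -1 40;0 -0.5 0 60 0 -1 40;0 -0.5 0 80 0 -1 40;0 -0.5 0 94 0 -1 40;0 -0.5 0 100 0 -1 40;0 -0.5 0 103 0 -1 40;0 -0.5 0 103 0 -1 40;0 -0.5 0 103 0 -1 40';python3 t.py
```

```text
clock: 8.37
eef_pos: [478.0, 162.9, 18.5]
tcp_rot: [-2.188, 0.076, 2.183]
wrist_force: [0.2, -0.4, -3.3]
grip_width: 59.5
t8.37 pitch 0.1  torque(tool) [-0.017 -0.026 -0.041] force(world) [ 0.2 -0.4 -3.3] pos [478.  162.9  18.5] w 59.5
```

```bash
python3 -m crank '0 0 0 2 0 0 40;0 0 0 3 0 0 40;0 0 0 4 0 0 40;0 0 0 4 0 0 40';python3 t.py
```

```text
clock: 8.7
eef_pos: [478.2, 163.0, 14.8]
tcp_rot: [-2.189, 0.076, 2.182]
wrist_force: [-1.7, -1.2, -1.9]
grip_width: 59.6
t8.70 pitch 0.2  torque(tool) [-0.004 -0.    -0.047] force(world) [-1.7 -1.2 -1.9] pos [478.2 163.   14.8] w 59.6
```

Nearly in contact. One more mm, then release and move up.

```bash
python3 -m crank '0 0 0 1 0 0 40;0 0 0 1.5 0 0 40;0 0 0 1.5 0 0 40';python3 t.py
python3 -m crank '0 0 0 0 0 0 94;0 0 0 0 0 0 94;0 0 0 0 0 0 94;0 0 0 0 0 0 94;0 0 0 -20 0 0 94;0 0 0 -50 0 0 94;0 0 0 -80 0 0 94;0 0 0 -95 0 0 94;0 0 0 -95 0 0 94';python3 look.py 471,38,110,-.066
```

```text
clock: 8.95
eef_pos: [478.4, 163.0, 14.2]
tcp_rot: [-2.189, 0.076, 2.182]
wrist_force: [-2.6, -0.9, 3.4]
grip_width: 59.6
t8.95 pitch 0.2  torque(tool) [-0.003 -0.422  0.071] force(world) [-2.6 -0.9  3.4] pos [478.4 163.   14.2] w 59.6
clock: 9.7
eef_pos: [481.2, 163.6, 114.0]
tcp_rot: [-2.198, 0.073, 2.171]
wrist_force: [0.3, -0.4, 0.1]
grip_width: 94.0
lid [  393   119    88   185 11579] (array([469.7,  38.4, 160.2,  61.5]), -0.067) 55.6
lid [  248   121    76   184 13136] (array([476.6, 162.2, 160.1,  61.1]), -0.066) 55.6
lid [ 533  122   27  150 1985] (array([476.3, -61.7, 128.5,  16.6]), 0.03) 53.8
[481.2 163.6 114. ] 9.7
[471.0, 38.0, 110.0, -0.066] [ -0.2  -0.7   0.2   3.5 126.    1.5]
```

```bash
python3 -m crank '0 -0.7 0 0 40 2 94;0 -0.7 0 0 80 2 94;0 -0.7 0 0 115 2 94;0 -0.7 0 0 125 2 94;0 -0.7 0 3 126 2 94;0 -0.7 0 3 126 2 94';python3 look.py 470.3,38.3,14,-.066
```

```text
clock: 10.25
eef_pos: [467.8, 37.9, 105.8]
tcp_rot: [-2.175, 0.074, 2.191]
wrist_force: [0.0, -0.3, -0.1]
grip_width: 94.0
lid [  398   103    94   193 13532] (array([466.2, -89.5, 160.1,  61.5]), -0.07) 55.6
lid [  244   111    79   191 14108] (array([469.3,  37.8, 160.1,  61.2]), -0.065) 55.6
lid [   82   113    93   190 12558] (array([476.5, 161.7, 160.1,  61.4]), -0.067) 55.8
[467.8  37.9 105.8] 10.25
[470.3, 38.3, 14.0, -0.066] [-0.3  0.4  0.2 91.8 -0.3 -3.1]
```

```bash
python3 -m crank '0 0.4 0 30 0 -2 94;0 0.4 0 60 0 -2 94;0 0.4 0 80 0 -2 94;0 0.4 0 90 0 -2 94;0 0.4 0 92 0 -2 94;0 0.4 0 92 0 -2 94;0 0.4 0 92 0 -2 40;0 0.4 0 92 0 -2 40;0 0.4 0 92 0 -2 40;0 0.4 0 92 0 -2 40;0 0.4 0 92 0 -2 40;0 0.4 0 92 0 -2 40;0 0.4 0 92 0 -2 40;0 0.4 0 92 0 -2 40';python3 t.py
python3 -m crank '0 0 0 -10 0 0 40;0 0 0 -30 0 0 40;0 0 0 -60 0 0 40;0 0 0 -90 0 0 40;0 0 0 -106 0 0 40;0 0 0 -106 0 0 40;0 0 0 -106 0 0 40;0 0 0 -106 0 0 40'; python3 t.py
python3 -m crank '0 25 0 0 0 0 40;0 25 0 0 0 0 40;0 25 0 0 0 0 40;0 25 0 0 0 0 40;0 25 0 0 0 0 40;0 25 0 0 0 0 40'; python3 t.py
```

```text
clock: 11.47
eef_pos: [469.8, 38.8, 14.9]
tcp_rot: [-2.186, 0.073, 2.183]
wrist_force: [0.1, -0.5, 3.1]
grip_width: 59.4
t11.47 pitch 0.1  torque(tool) [ 0.006 -0.074 -0.097] force(world) [ 0.1 -0.5  3.1] pos [469.8  38.8  14.9] w 59.4
clock: 12.13
eef_pos: [468.2, 38.5, 118.8]
tcp_rot: [-2.181, 0.073, 2.187]
wrist_force: [-0.6, 0.4, -4.1]
grip_width: 59.4
t12.13 pitch -0.1  torque(tool) [0.035 0.004 0.018] force(world) [-0.6  0.4 -4.1] pos [468.2  38.5 118.8] w 59.4
clock: 12.63
eef_pos: [465.9, 38.6, 115.9]
tcp_rot: [-2.608, 0.089, 1.676]
wrist_force: [0.5, -0.3, -3.6]
grip_width: 59.5
t12.63 pitch 24.5  torque(tool) [ 0.011 -0.468 -0.007] force(world) [ 0.5 -0.3 -3.6] pos [465.9  38.6 115.9] w 59.5
```

```bash
python3 -m crank '0 -49 0 0 0 0 40;0 -49 0 0 0 0 40;0 -49 0 0 0 0 40;0 -49 0 0 0 0 40;0 -49 0 0 0 0 40;0 -49 0 0 0 0 40;0 -49 0 0 0 0 40;0 -49 0 0 0 0 40;0 -49 0 0 0 0 40;0 -49 0 0 0 0 40'; python3 t.py
python3 -m crank '0 6 0 0 0 0 40;0 12 0 0 0 0 40;0 18 0 0 0 0 40;0 22 0 0 0 0 40;0 24 0 0 0 0 40;0 24 0 0 0 0 40;0 24 0 0 0 0 40;0 24 0 0 0 0 40;0 24 0 0 0 0 40'; python3 t.py;python3 -m crank '0 0 0 0 0 0 40'; python3 t.py;python3 -m crank '0 0 0 0 0 0 40'; python3 t.py
python3 -m crank '0 25 0 0 0 0 40;0 25 0 0 0 0 40;0 25 0 0 0 0 40;0 25 0 0 0 0 40;0 25 0 0 0 0 40;0 25 0 0 0 0 40;0 25 0 0 0 0 40'; python3 t.py
python3 -m crank '0 -6 0 0 0 0 40;0 -12 0 0 0 0 40;0 -18 0 0 0 0 40;0 -22 0 0 0 0 40;0 -25 0 0 0 0 40;0 -25 0 0 0 0 40;0 -25 0 0 0 0 40;0 -25 0 0 0 0 40;0 -25 0 0 0 0 40'; python3 t.py
python3 -m crank '0 0 0 0 0 0 40';python3 t.py;python3 -m crank '0 0 0 0 0 0 40';python3 t.py
```

```text
clock: 13.47
eef_pos: [467.1, 38.5, 115.4]
tcp_rot: [-1.668, 0.054, 2.59]
wrist_force: [0.4, -0.1, -2.1]
grip_width: 59.6
t13.47 pitch -24.4  torque(tool) [ 0.003  0.511 -0.013] force(world) [ 0.4 -0.1 -2.1] pos [467.1  38.5 115.4] w 59.6
clock: 14.22
eef_pos: [467.5, 38.4, 115.9]
tcp_rot: [-2.177, 0.073, 2.192]
wrist_force: [0.1, 0.3, -4.3]
grip_width: 59.4
t14.22 pitch -0.4  torque(tool) [-0.051  0.019 -0.034] force(world) [ 0.1  0.3 -4.3] pos [467.5  38.4 115.9] w 59.4
clock: 14.3
eef_pos: [467.7, 38.3, 115.8]
tcp_rot: [-2.176, 0.073, 2.192]
wrist_force: [0.5, -0.6, -3.4]
grip_width: 59.8
t14.30 pitch -0.4  torque(tool) [-0.014 -0.018 -0.011] force(world) [ 0.5 -0.6 -3.4] pos [467.7  38.3 115.8] w 59.8
clock: 14.38
eef_pos: [468.1, 38.2, 115.6]
tcp_rot: [-2.175, 0.073, 2.193]
wrist_force: [0.8, -0.4, -2.9]
grip_width: 59.5
t14.38 pitch -0.5  torque(tool) [ 0.     0.047 -0.064] force(world) [ 0.8 -0.4 -2.9] pos [468.1  38.2 115.6] w 59.5
clock: 14.97
eef_pos: [469.1, 38.1, 116.6]
tcp_rot: [-2.607, 0.089, 1.676]
wrist_force: [-0.6, 0.2, -2.7]
grip_width: 59.8
t14.97 pitch 24.5  torque(tool) [-0.019 -0.447 -0.056] force(world) [-0.6  0.2 -2.7] pos [469.1  38.1 116.6] w 59.8
clock: 15.72
eef_pos: [469.1, 38.2, 116.7]
tcp_rot: [-2.176, 0.073, 2.192]
wrist_force: [-0.2, -0.4, -3.1]
grip_width: 59.8
t15.72 pitch -0.4  torque(tool) [ 0.014  0.016 -0.101] force(world) [-0.2 -0.4 -3.1] pos [469.1  38.2 116.7] w 59.8
clock: 15.8
eef_pos: [468.7, 38.3, 117.0]
tcp_rot: [-2.177, 0.073, 2.191]
wrist_force: [0.3, 0.1, -3.7]
grip_width: 59.7
t15.80 pitch -0.4  torque(tool) [ 0.032 -0.015 -0.05 ] force(world) [ 0.3  0.1 -3.7] pos [468.7  38.3 117. ] w 59.7
clock: 15.88
eef_pos: [468.4, 38.3, 117.4]
tcp_rot: [-2.178, 0.073, 2.19]
wrist_force: [-0.4, 0.2, -3.4]
grip_width: 59.9
t15.88 pitch -0.3  torque(tool) [-0.03  -0.003 -0.045] force(world) [-0.4  0.2 -3.4] pos [468.4  38.3 117.4] w 59.9
```

Middle tin: no shift either (+0.016 and −0.001 N·m), so it's firm. Putting it back.

```bash
python3 -m crank '0 0.4 0 30 0 0 40;0 0.4 0 60 0 -1 40;0 0.4 0 80 0 -1 40;0 0.4 0 92 0 -1 40;0 0.4 0 98 0 -1 40;0 0.4 0 99 0 -1 40;0 0.4 0 99 0 -1 40;0 0.4 0 99 0 -1 40';python3 t.py
```

```text
clock: 16.55
eef_pos: [470.0, 38.6, 19.9]
tcp_rot: [-2.189, 0.073, 2.179]
wrist_force: [1.2, -0.3, -2.8]
grip_width: 59.5
t16.55 pitch 0.3  torque(tool) [ 0.012  0.034 -0.02 ] force(world) [ 1.2 -0.3 -2.8] pos [470.   38.6  19.9] w 59.5
```

```bash
python3 -m crank '0 0 0 2 0 0 40;0 0 0 4 0 0 40;0 0 0 5 0 0 40;0 0 0 5.5 0 0 40;0 0 0 5.5 0 0 40';python3 t.py
```

```text
clock: 16.97
eef_pos: [470.3, 38.6, 14.9]
tcp_rot: [-2.19, 0.073, 2.178]
wrist_force: [0.1, 0.5, -0.8]
grip_width: 59.8
t16.97 pitch 0.3  torque(tool) [-0.043 -0.143 -0.038] force(world) [ 0.1  0.5 -0.8] pos [470.3  38.6  14.9] w 59.8
```

In contact (the force has dropped). Release, lift and go over the right tin at about (466.2,−89.5).

```bash
python3 -m crank '0 0 0 0.5 0 0 40;0 0 0 0.5 0 0 94;0 0 0 0.5 0 0 94;0 0 0 0.5 0 0 94;0 0 0 0.5 0 0 94;0 0 0 -20 0 0 94;0 0 0 -50 0 0 94;0 0 0 -80 0 0 94;0 0 0 -92 0 0 94;0 0 0 -95 40 0 94;0 0 0 -95 80 0 94;0 -0.3 0 -95 115 0 94;0 -0.3 0 -95 127 0 94;0 -0.3 0 -95 127 0 94;0 -0.3 0 -95 127 0 94';python3 look.py 466.3,-89.5,14,-.066
```

```text
clock: 18.22
eef_pos: [460.6, -88.4, 108.8]
tcp_rot: [-2.182, 0.074, 2.183]
wrist_force: [-0.1, 0.4, 0.5]
grip_width: 94.1
lid [  246   106    79   190 13976] (array([466.5, -90.2, 159.8,  61.2]), -0.065) 55.7
lid [   82   114    92   188 12357] (array([469.4,  37.2, 159.7,  61.6]), -0.066) 55.8
lid [   0  116   37  156 3314] (array([489.2, 140.1, 132.3,  24.1]), -0.094) 54.9
[460.6 -88.4 108.8] 18.2167
[466.3, -89.5, 14.0, -0.066] [-0.3  0.   0.2 94.8  1.1 -5.8]
```

```bash
python3 -m crank '0 0 0 30 1 -5 94;0 0 0 60 1 -5 94;0 0 0 80 1 -5 94;0 0 0 92 1 -5 94;0 0 0 95 1 -5 94;0 0 0 95 1 -5 94;0 0 0 95 1 -5 40;0 0 0 95 1 -5 40;0 0 0 95 1 -5 40;0 0 0 95 1 -5 40;0 0 0 95 1 -5 40;0 0 0 95 1 -5 40;0 0 0 95 1 -5 40;0 0 0 95 1 -5 40';python3 t.py
python3 -m crank '0 0 0 -10 0 0 40;0 0 0 -30 0 0 40;0 0 0 -60 0 0 40;0 0 0 -90 0 0 40;0 0 0 -106 0 0 40;0 0 0 -106 0 0 40;0 0 0 -106 0 0 40;0 0 0 -106 0 0 40'; python3 t.py
python3 -m crank '0 25 0 0 0 0 40;0 25 0 0 0 0 40;0 25 0 0 0 0 40;0 25 0 0 0 0 40;0 25 0 0 0 0 40;0 25 0 0 0 0 40'; python3 t.py
python3 -m crank '0 -49 0 0 0 0 40;0 -49 0 0 0 0 40;0 -49 0 0 0 0 40;0 -49 0 0 0 0 40;0 -49 0 0 0 0 40;0 -49 0 0 0 0 40;0 -49 0 0 0 0 40;0 -49 0 0 0 0 40;0 -49 0 0 0 0 40;0 -49 0 0 0 0 40'; python3 t.py
python3 -m crank '0 6 0 0 0 0 40;0 12 0 0 0 0 40;0 18 0 0 0 0 40;0 22 0 0 0 0 40;0 24 0 0 0 0 40;0 24 0 0 0 0 40;0 24 0 0 0 0 40;0 24 0 0 0 0 40;0 24 0 0 0 0 40'; python3 t.py;python3 -m crank '0 0 0 0 0 0 40'; python3 t.py;python3 -m crank '0 0 0 0 0 0 40'; python3 t.py
```

```text
clock: 19.43
eef_pos: [466.0, -89.0, 14.5]
tcp_rot: [-2.184, 0.073, 2.183]
wrist_force: [-0.2, -0.3, 1.8]
grip_width: 59.4
t19.43 pitch 0.0  torque(tool) [-0.019 -0.101  0.053] force(world) [-0.2 -0.3  1.8] pos [466.  -89.   14.5] w 59.4
clock: 20.1
eef_pos: [464.6, -88.9, 118.5]
tcp_rot: [-2.18, 0.072, 2.187]
wrist_force: [0.2, -0.7, -4.2]
grip_width: 59.7
t20.10 pitch -0.2  torque(tool) [-0.025 -0.022 -0.007] force(world) [ 0.2 -0.7 -4.2] pos [464.6 -88.9 118.5] w 59.7
clock: 20.6
eef_pos: [462.4, -88.4, 115.7]
tcp_rot: [-2.605, 0.088, 1.675]
wrist_force: [-0.5, -0.0, -2.9]
grip_width: 59.7
t20.60 pitch 24.5  torque(tool) [ 0.035 -0.43   0.021] force(world) [-0.5 -0.  -2.9] pos [462.4 -88.4 115.7] w 59.7
clock: 21.43
eef_pos: [463.7, -88.4, 115.1]
tcp_rot: [-1.667, 0.051, 2.588]
wrist_force: [-1.3, 0.2, -2.6]
grip_width: 59.5
t21.43 pitch -24.4  torque(tool) [ 0.007  0.436 -0.046] force(world) [-1.3  0.2 -2.6] pos [463.7 -88.4 115.1] w 59.5
clock: 22.18
eef_pos: [464.0, -88.5, 115.6]
tcp_rot: [-2.175, 0.071, 2.19]
wrist_force: [0.2, -0.5, -3.8]
grip_width: 59.1
t22.18 pitch -0.4  torque(tool) [ 0.025 -0.094 -0.039] force(world) [ 0.2 -0.5 -3.8] pos [464.  -88.5 115.6] w 59.1
clock: 22.27
eef_pos: [464.3, -88.5, 115.5]
tcp_rot: [-2.174, 0.071, 2.191]
wrist_force: [0.0, -0.1, -2.8]
grip_width: 59.5
t22.27 pitch -0.4  torque(tool) [ 0.009 -0.125 -0.099] force(world) [ 0.  -0.1 -2.8] pos [464.3 -88.5 115.5] w 59.5
clock: 22.35
eef_pos: [464.6, -88.5, 115.3]
tcp_rot: [-2.173, 0.07, 2.192]
wrist_force: [0.5, 0.2, -3.7]
grip_width: 59.9
t22.35 pitch -0.5  torque(tool) [ 0.046 -0.096 -0.036] force(world) [ 0.5  0.2 -3.7] pos [464.6 -88.5 115.3] w 59.9
```

```bash
python3 -m crank '0 25 0 0 0 0 40;0 25 0 0 0 0 40;0 25 0 0 0 0 40;0 25 0 0 0 0 40;0 25 0 0 0 0 40;0 25 0 0 0 0 40;0 25 0 0 0 0 40'; python3 t.py
python3 -m crank '0 -6 0 0 0 0 40;0 -12 0 0 0 0 40;0 -18 0 0 0 0 40;0 -22 0 0 0 0 40;0 -25 0 0 0 0 40;0 -25 0 0 0 0 40;0 -25 0 0 0 0 40;0 -25 0 0 0 0 40;0 -25 0 0 0 0 40'; python3 t.py
python3 -m crank '0 0 0 0 0 0 40';python3 t.py;python3 -m crank '0 0 0 0 0 0 40';python3 t.py; python3 look.py 703,-77,175,-.066
```

```text
clock: 22.93
eef_pos: [465.4, -88.9, 116.0]
tcp_rot: [-2.605, 0.087, 1.676]
wrist_force: [0.1, 0.3, -3.3]
grip_width: 59.5
t22.93 pitch 24.5  torque(tool) [ 0.073 -0.437 -0.038] force(world) [ 0.1  0.3 -3.3] pos [465.4 -88.9 116. ] w 59.5
clock: 23.68
eef_pos: [465.4, -88.8, 116.2]
tcp_rot: [-2.174, 0.071, 2.191]
wrist_force: [-0.8, -1.2, -2.8]
grip_width: 59.3
t23.68 pitch -0.4  torque(tool) [-0.055  0.093 -0.015] force(world) [-0.8 -1.2 -2.8] pos [465.4 -88.8 116.2] w 59.3
clock: 23.77
eef_pos: [465.1, -88.9, 116.4]
tcp_rot: [-2.175, 0.071, 2.19]
wrist_force: [-0.1, 0.5, -3.0]
grip_width: 59.8
t23.77 pitch -0.4  torque(tool) [ 0.025  0.082 -0.011] force(world) [-0.1  0.5 -3. ] pos [465.1 -88.9 116.4] w 59.8
clock: 23.85
eef_pos: [464.7, -88.9, 116.8]
tcp_rot: [-2.177, 0.072, 2.189]
wrist_force: [-0.8, 0.2, -2.4]
grip_width: 59.7
t23.85 pitch -0.3  torque(tool) [ 0.03   0.039 -0.057] force(world) [-0.8  0.2 -2.4] pos [464.7 -88.9 116.8] w 59.7
lid [   89   119    92   182 11653] (array([469.6,  37.4, 159.9,  61.9]), -0.068) 55.7
lid [   0  121   48  181 5325] (array([475.6, 146.1, 160. ,  32.3]), -0.069) 55.4
[464.7 -88.9 116.8] 23.85
[703.0, -77.0, 175.0, -0.066] [  -0.3    0.3    0.3  -59.4  -29.1 -236.5]
```

The right tin rattles: its balance went from −0.105 to about +0.07 N·m between ends. Carrying it over the notebook.

```bash
python3 -m crank '0 0.3 0 -15 -3 -20 40;0 0.3 0 -25 -6 -50 40;0 0.3 0 -35 -10 -80 40;0 0.3 0 -45 -14 -110 40;0 0.3 0 -52 -18 -140 40;0 0.3 0 -52 -22 -170 40;0 0.3 0 -52 -26 -200 40;0 0.3 0 -52 -29 -225 40;0 0.3 0 -52 -30 -238 40;0 0.3 0 -52 -30 -238 40;0 0.3 0 -52 -30 -238 40;0 0.3 0 -52 -30 -238 40;0 0.3 0 -52 -30 -238 40;0 0.3 0 -52 -30 -238 40';python3 t.py;python3 look.py 704,-76,168.5,-.066
python3 - <<'E'
from workcell import arm
import cv2
c=arm.read_camera("scene");t=arm.read_camera("top")
import numpy as np
cv2.imwrite("pics/fin.png",cv2.cvtColor(np.vstack([c["frame"][100:330,80:500],t["frame"][70:300,80:500]]),cv2.COLOR_RGB2BGR))
E
```

```text
clock: 25.07
eef_pos: [703.7, -76.3, 168.6]
tcp_rot: [-2.183, 0.073, 2.182]
wrist_force: [-0.1, 0.8, -2.9]
grip_width: 59.4
t25.07 pitch 0.0  torque(tool) [ 0.016  0.023 -0.078] force(world) [-0.1  0.8 -2.9] pos [703.7 -76.3 168.6] w 59.4
[703.7 -76.3 168.6] 25.0667
[704.0, -76.0, 168.5, -0.066] [-0.3 -0.   0.3  0.1 -0.4 -0.3]
```

View pics/fin.png

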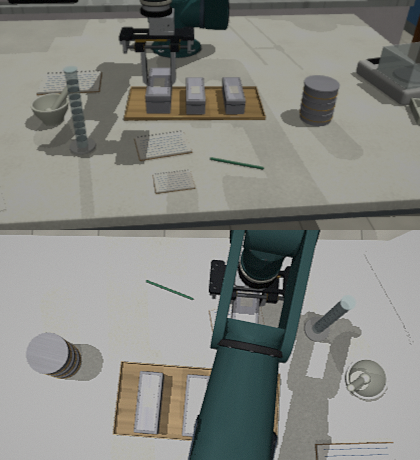

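The picture shows the tin held end-on at about (157,95) in the upper half, with the others back in the tray and the bystanders untouched. Next: settle, and check from depth that the tin is level in the grip.

```bash
python3 -m crank '0 0 0 0 0 0 40;0 0 0 0 0 0 40;0 0 0 0 0 0 40;0 0 0 0 0 0 40;0 0 0 0 0 0 40;0 0 0 0 0 0 40';python3 t.py
python3 - <<'E'
from h import *
from workcell import arm
c=arm.read_camera("scene");D=c["depth"];T=np.linalg.inv(c["camera_from_world"]);v,u=np.mgrid[:420,:560]
P=np.stack([(u-c["cx"])/c["fx"]*D,(v-c["cy"])/c["fy"]*D,D],-1)@T[:3,:3].T+T[:3,3]
m=(D>0)&(abs(P[...,0]-704)<95)&(abs(P[...,1]+76)<27)&(P[...,2]>140)&(P[...,2]<225)
Q=P[m];end=Q[Q[:,0]>775];print(len(Q),"end face x",np.median(end[:,0]),"z",np.percentile(end[:,2],[2,98]),"y",np.percentile(end[:,1],[2,98]))
top=Q[(Q[:,0]<778)&(Q[:,2]>195)]
A=np.c_[top[:,:2]-[704,-76],np.ones(len(top))]
k=np.linalg.lstsq(A,top[:,2],rcond=None)[0];r=abs(A@k-top[:,2])<4
k=np.linalg.lstsq(A[r],top[r,2],rcond=None)[0];print("lid slope deg",np.degrees(k[:2]).round(2),"z",k[2].round(1),r.sum())
E
```

```text
clock: 25.72
eef_pos: [704.0, -76.3, 168.2]
tcp_rot: [-2.183, 0.073, 2.182]
wrist_force: [-0.6, 0.4, -3.3]
grip_width: 59.6
t25.72 pitch 0.0  torque(tool) [-0.013  0.019 -0.033] force(world) [-0.6  0.4 -3.3] pos [704.  -76.3 168.2] w 59.6
975 end face x 784.7506918970691 z [158.3600208  209.96875165] y [-101.95188763  -54.42855695]
lid slope deg [ 0.7  -0.18] z 208.4 554
```

Level within 0.7°, with the underside at about 157 mm, which is 150 mm above the notebook. Handing in.

```bash
python3 -c "
from workcell import arm
print(arm.close_job())"
```

```text
the job is handed in; nothing more can be done
None
```

The right tin is the one that rattles. It is now held still over the middle-sized open notebook, and I handed the job in at about 26 s of the 72 s allowed.

- **Shaking:** I lifted the tins left, middle, right and rocked each about ±24.5°. The table gives the moment about each tin's width axis, measured back at level after tilting to either end. The readings scatter by about 0.03 N·m.

| Tin | After one end (N·m) | After the other end (N·m) | Result |
|---|---|---|---|
| Left | −0.03 | −0.03 | firm |
| Middle | +0.02 | 0.00 | firm |
| Right | −0.105 | about +0.07 | rattles |

- **Putting back:** The left and middle tins stand within about 2 mm of where they were. As it was the last, the right tin stayed in the hand.
- **Final hold:** The tin is within a few mm of the notebook's centre, with its underside about 150 mm above it. The tool pitch reads 0.0°, and the depth image puts the lid within 0.7° of level. The grip opening is a steady 59.6 mm.
- **Bystanders:** In the last picture the sieves, mortar and cylinder looked untouched.
- **Disagreements:** The shift showed only in the level readings. At full tilt the right tin's moments looked much like the others'. No check failed.

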